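# Butt a blank against the hidden length stop and secure it

## Robot

A 7-joint arm with a two-finger parallel gripper is mounted at the origin on the work surface. World frame = base frame: x ahead of the robot, y to its left, z up, the work surface at z = 0. Lengths are in m, angles in degrees, forces in N, time in s.
With the tool pointing down it reaches from about 0.425 to 0.875 m from the base axis. Payload 4.7 kg.
Tool frame: the origin (TCP) lies at the very end of the fingers, on their centre line; the grasp point (between the pads) lies 19 mm behind it; z points along the fingers, y is the line along which they close (so a half turn about z gives the same grasp; the last joint's range is limited). The gripper opens to 87 mm and grips with 3 to 60 N. Pads are 19 mm wide; open, the fingers measure 117 mm over their backs; the gripper's body (75 mm by 190 mm) begins 51 mm behind the grasp point.
Start: joints at [67.959, 18.392, -4.016, 83.108, 1.295, 78.541, -3.26], TCP at [0.252, -0.599, 0.223] pointing down, gripper open.
Joint ranges: [-163.93, 163.93], [-17.29, 119.83], [-79.2, 71.16], [3.27, 140.29], [-89.18, 269.18], [5.43, 117.66], [-154.24, 154.24]. Speed limits (degrees/s): [147.25, 147.25, 180, 180, 180, 180, 180].

## Interface

Orientations are given as [roll, pitch, yaw] about the fixed x, y, z axes, in that order (R = Rz(yaw) Ry(pitch) Rx(roll)).
In Python, from cell import get_obs, cams, ticket, finder gives the robot as it stands.
- The arm moves only by the shell command python3 -m creep 'ROWS' [FORCE]. ROWS is text: rows parted by semicolons, each of 5 numbers parted by spaces: the shift along the world's x, y, z in m, then the turn about the world's z in degrees, then the finger opening in m, from 0 to 0.087. A call has 1 to 8 rows; each row shifts and turns the commanded pose from where the row before left it; what a row does not reach is not made up. A row lasts 1/8 s, in which the tool goes at most 62.5 mm and 10.7 degrees, less where a joint would pass 70% of its speed; a pose out of reach is approached as far as the arm can. A call with a gripper value outside its range is refused whole. The fingers move at their own pace and stop on an object; FORCE is the grip in N (left out, the last holds). Time passes only in rows, so rows that do not move let the fingers close. It gives the time, the measured TCP pose, the force, the opening and the grip force at its end, in the units of the state.
- get_obs(): the state, without advancing time (a new reading comes with each control period).
- cams.read_camera(name): name is "side" or "top" or "wrist"; returns the picture (420x560x3 uint8, red, green, blue); there is no depth.
- cams.calibration(name): a dict with "fx", "fy", "cx", "cy" (pixels), "extrinsics" (4x4, takes a point from world to camera coordinates). Camera axes: x right, y down, z forward; pixel columns grow to the right and rows downward; lengths in m; the calibration is good to about 2 mm. The wrist camera is an equidistant fisheye: a pixel r from the principal point sees the ray r / f radians off the axis. A picture is of the moment at which its call begins: read the wrist's pose just before it. calibration takes no time and is no camera call; for the wrist camera it gives the pose at the moment of the call.
- ticket.sign_off(): hands the job in; it is judged then, once.
Trained networks look in the newest picture that a camera, given by its name, has taken for a name from the list of things; names that differ only in an ending like _2 or _b are one class to them, and where a whole thing is asked for, a point or a joint stands for the part that bears it (a point fixed in the world has none). Each returns a list of dicts, best first, with "p" (0 to 1); they miss things now and then, are a little off and sometimes report something else, mostly with a low value. They report only what shows in the picture. A call takes as long as a camera call. They do not tell look-alikes from the thing itself.
- finder.masks_of(name, camera): "mask" (420x560 bool, what is visible of it) and "xy" ([column, row] in pixels, amid what is visible of it).
- finder.tip_of(name, camera): "xy" ([column, row] in pixels: a listed point, or the origin of a listed thing).
The state is a dict: "time_s": time; "qpos": joint angles; "joint_velocities": joint speeds; "effort": joint torques, N m; "tool_pos": TCP position; "tool_rot": TCP orientation; "force": force on the tool from outside, world axes, zero at the start; "wrist_torque": the same for the moment, N m; "grip_width": finger opening in m; "grasp_force": force on a finger pad.
Only numpy, scipy, OpenCV 4.12 (cv2) and the standard library are available. Lean on these libraries where they do the work, as an engineer would, in place of code of your own. Each camera call takes 0.05 s, during which the arm holds its last target. There are 200 camera calls.

## Task

Load the long pale wooden blank into the routing jig: lay it flat on the jig's base, flush along the aluminium fence, and slide it in under the yellow dust hood until you feel its end butt against the length stop hidden inside. The stop is only held by friction, so feel for it gently and do not shove it off its setting. Then, with the blank left touching the stop, swing the wooden hold-down by its red pin all the way across the blank; leave the other things on the bench alone.

Things in the scene. Friction and masses are not known exactly. Their poses are not given: they have to be found in the camera images.
- board: The blank: a loose pale wooden bar 200 (own x) x 45 (y) x 30 mm (z), 0.19 kg. Origin: centre of its underside. Both ends are alike, so either may go in first. It starts lying flat on the bench beside the jig.
- jig: The routing jig, fixed to the bench. Origin on the bench surface; its x axis is the way the blank is slid in (toward the hood), z up. Dark brown base x -190 to 190, y -120 to 55 mm, top 18 mm above the bench.
- fence_line (a point): Point on the base top (jig x = 0, y = 0, z = 18 mm) on the centre line of a blank lying flush. The low aluminium fence runs along the jig's x over the whole base; its face is 22.5 mm to -y of this line; it is 16 mm thick and rises 9 mm above the base.
- hood_mouth (a point): Middle of the open mouth of the yellow hood, on the base top, jig x = 40, y = 0. The hood runs to x = 190; tunnel 38 mm high, y -38 to +44; roof top 48 mm above the base; dust spout (radius 30) at x = 135, 40 mm taller. The stop inside is a block across the tunnel, face 15 to 75 mm in from the mouth, different each time; it slips at about 16 N along x.
- pin (a point): The red upright grip pin of the hold-down, 14 mm diameter, 34 mm tall above the arm: this point is its mid-height (70 mm from the pivot axis; 78 mm above the bench). The wooden arm below it is 20 mm wide and 10 mm thick, its underside 33 mm above the base, so that it passes 3 mm over a blank lying on the base.
- pivot (a point): The upright pivot axis of the hold-down, at jig x = -35, y = -80 mm (outside the fence), at the underside of the arm; a 9 mm radius post stands below it and a 7 mm radius steel head 18 mm above it.
- holddown (a joint): Angle of the hold-down: 0 = arm points to the jig's -y (away from the track), pi/2 = along the jig's -x, pi = across the blank (jig +y), its end stop. It grows clockwise seen from above; it stays where left and takes about 1 N at the pin to turn.
- offcut: Bystander: pale plywood offcut 85 x 60 x 22 mm, lying on the bench. Origin: centre of its underside.
- clamp: Bystander: bar clamp lying flat, black and steel with a red handle, 260 mm bar along its x, jaws reach 90 mm to its +y. Origin: middle of the bar, on the bench.
- driver: Bystander: red-handled screwdriver lying on the bench, along its x.
Not all that is in view belongs to the job. Of the things that look like the board, the smaller one is meant.

How it is judged:
By the outcome, as a careful person would: the job done as asked, in the order asked, and still so for the second after the job is handed in, with the robot touching nothing.
It also fails if it takes over 56 s, if anything falls off the work surface, if the arm or the gripper's body presses on something with over 40 N, if the wrist force passes 120 N, or if a joint passes its speed limit or range.

## Working session

There is one attempt and no reset: what is moved stays moved. The work goes in short steps, Python scripts to look and compute and a shell command to move; the robot and the scene stay as the last step left them, time stands still between calls to the robot, and variables do not carry over. Pictures are saved under pics/ and viewed, at most 10 in all, crops included, and the job is handed in when it is done.

```bash
mkdir -p pics; ls
cat > h.py <<'E'
import numpy as np, cv2
from cell import get_obs, cams, ticket, finder
def save(n,f):
    im=cams.read_camera(n); cv2.imwrite(f,im[:,:,::-1]); return im
def plane(n,uv,z):
    c=cams.calibration(n);E=np.array(c["extrinsics"]);R,t=E[:3,:3],E[:3,3]
    x=(uv[0]-c["cx"])/c["fx"];y=(uv[1]-c["cy"])/c["fy"]
    if n=="wrist":
        r=np.hypot(x,y);s=np.sin(r)/r if r>1e-9 else 1;d=np.array([x*s,y*s,np.cos(r)])
    else: d=np.array([x,y,1])
    o=-R.T@t;d=R.T@d
    return o+d*(z-o[2])/d[2]
def proj(n,p):
    c=cams.calibration(n);E=np.array(c["extrinsics"]);q=E[:3,:3]@np.array(p)+E[:3,3]
    return np.array([c["cx"]+c["fx"]*q[0]/q[2],c["cy"]+c["fy"]*q[1]/q[2]])
E
python3 - <<'E'
from h import *
a=save("top","pics/t0.png");b=save("side","pics/s0.png")
o=get_obs();print(o["tool_pos"],o["tool_rot"],o["time_s"],o["grip_width"])
for n in ["top","side"]:
  for k,z in [("fence_line",.018),("hood_mouth",.018),("pin",.078),("pivot",.051),("jig",0)]:
    for r in finder.tip_of(k,n)[:2]: print(n,k,r["p"],np.round(r["xy"],1),plane(n,r["xy"],z).round(4))
for r in finder.masks_of("board","top")[:4]:
    m=r["mask"].astype(np.uint8);cs=max(cv2.findContours(m,0,2)[0],key=cv2.contourArea)
    bx=cv2.boxPoints(cv2.minAreaRect(cs));print("board",r["p"],np.round(r["xy"]),bx.round().tolist());print(np.array([plane("top",p,.03) for p in bx]).round(4).tolist())
E
```

```text
pics
[ 0.25214926 -0.59855631  0.22153783] [-1.79899436e+02  4.59515476e-03  2.28514882e+01] 0.1 0.08753903745196917
top fence_line 0.56 [244.5 212.9] [0.5317 0.0413 0.018 ]
top hood_mouth 0.55 [233.2 211. ] [0.538  0.0797 0.018 ]
top pin 0.71 [257.3 162.1] [ 0.6924 -0.0033  0.078 ]
top pivot 0.75 [248.8 187.9] [0.6111 0.0255 0.051 ]
top jig 0.9 [249.1 209.7] [0.5455 0.0275 0.    ]
top jig 0.46 [357.5 165.5] [ 0.7023 -0.3452  0.    ]
side fence_line 0.7 [265.9 260.8] [0.5431 0.0383 0.018 ]
side hood_mouth 0.82 [265.1 273.4] [0.5305 0.0769 0.018 ]
side pivot 0.68 [235.7 236.7] [0.6297 0.0169 0.051 ]
side pivot 0.66 [312.8 378.7] [0.3384 0.3235 0.051 ]
side jig 0.76 [271.9 265.3] [0.5301 0.0318 0.    ]
board 0.88 [366. 216.] [[350.0, 244.0], [369.0, 186.0], [384.0, 191.0], [365.0, 249.0]]
[[0.4283, -0.3105, 0.03], [0.6225, -0.3781, 0.03], [0.6056, -0.4279, 0.03], [0.4122, -0.3595, 0.03]]
board 0.8 [406. 296.] [[364.0, 291.0], [447.0, 281.0], [449.0, 300.0], [366.0, 311.0]]
[[0.2756, -0.3517, 0.03], [0.3118, -0.6222, 0.03], [0.2503, -0.627, 0.03], [0.2144, -0.3583, 0.03]]
```

View pics/t0.png

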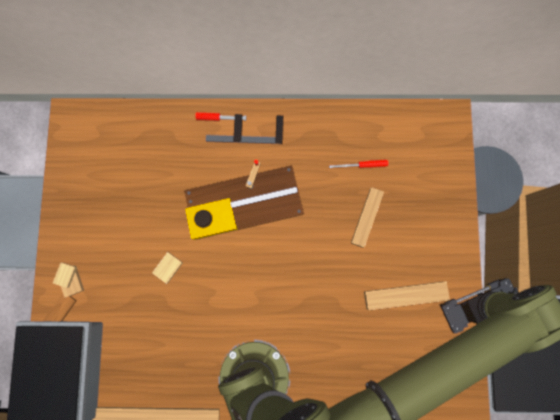

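View pics/s0.png

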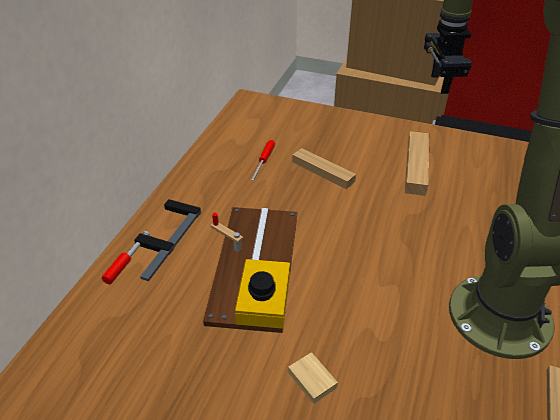

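The top and side views show two pale bars. The smaller one is at top (366,216), about 205 mm long, and it is the blank. The longer one at (406,296) is the look-alike. The jig is at about (244,203) with the hood at its left end, toward world +y, and the red pin is at (257,162). Next I'll hover over the blank.

```bash
python3 -m creep '0.038 0.027 0 -5.25 0.087;0.038 0.027 0 -5.25 0.087;0.038 0.027 0 -5.25 0.087;0.038 0.027 0 -5.25 0.087;0.038 0.027 0 -5.25 0.087;0.038 0.027 0 -5.25 0.087;0.038 0.027 0 -5.25 0.087;0.038 0.027 0 -5.25 0.087'; python3 -m creep '0 0 0 0 0.087;0 0 0 0 0.087'
python3 - <<'E'
from h import *
save("wrist","pics/w1.png");o=get_obs();print(o["tool_pos"],o["tool_rot"],o["qpos"])
c=cams.calibration("wrist");print(c)
for r in finder.masks_of("board","wrist")[:3]:
    m=r["mask"].astype(np.uint8);cs=max(cv2.findContours(m,0,2)[0],key=cv2.contourArea)
    ap=cv2.approxPolyDP(cs,6,True)[:,0];print(r["p"],r["xy"],ap.tolist());print(np.array([plane("wrist",p,.03)[:2] for p in ap]).round(4).tolist())
E
```

```text
time_s: 1.65
tool_pos: [0.5575, -0.3822, 0.2227]
tool_rot: [180.0, -0.0, -19.3]
force: [0.6, -1.1, 0.9]
grip_width: 0.0873
grasp_force: 0.0
time_s: 1.9
tool_pos: [0.556, -0.3834, 0.2224]
tool_rot: [179.9, 0.0, -19.1]
force: [0.2, -0.4, -0.7]
grip_width: 0.0872
grasp_force: 0.0
[ 0.55530446 -0.38432058  0.22249976] [ 1.79933027e+02  3.51638882e-02 -1.92258917e+01] [ 38.96991797  21.72852197  -8.83642265  78.88283131   3.38784346
  79.66171373 -79.08330994]
{'fx': 325.19226210127806, 'fy': 325.19226210127806, 'cx': 275.43596144157834, 'cy': 212.60994185337972, 'extrinsics': array([[-3.29421738e-01, -9.44182611e-01,  7.17460239e-04,
        -1.79681311e-01],
       [-9.01466325e-01,  3.14743980e-01,  2.97144227e-01,
         5.86252054e-01],
       [-2.80784229e-01,  9.72390015e-02, -9.54832338e-01,
         5.84954969e-01],
       [ 0.00000000e+00,  0.00000000e+00,  0.00000000e+00,
         1.00000000e+00]])}
0.78 [372.5, 341.5] [[384, 341], [378, 332], [353, 344]]
[[0.2926, -0.4596], [0.3139, -0.4539], [0.307, -0.4149]]
0.64 [275.2, 207.9] [[259, 131], [257, 291], [291, 292], [298, 134]]
[[0.6221, -0.389], [0.4389, -0.3191], [0.4233, -0.3591], [0.6052, -0.4278]]
```

View pics/w1.png

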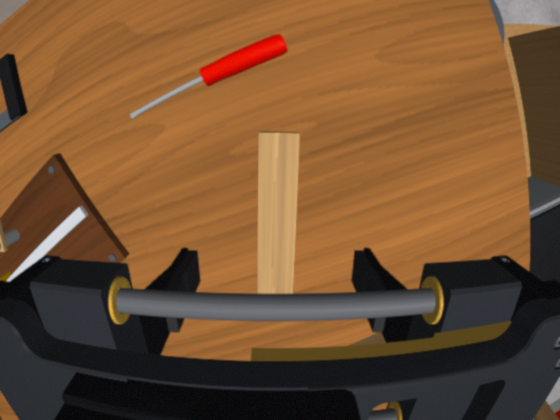

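The blank is centred in the wrist view, edges near columns 258–295 and far end at row 132. J7 is limited, so I'll grip nearer the robot-side end and turn +122° at the jig.

```bash
python3 -m creep '-0.036 0.0125 -0.03 -0.5 0.087;-0.036 0.0125 -0.05 -0.5 0.087;0 0 -0.05 0 0.087;0 0 -0.04 0 0.087;0 0 -0.025 0 0.087;0 0 -0.014 0 0.087;0 0 0 0 0.087;0 0 0 0 0.087' 30
python3 -m creep '0 0 0 0 0.04;0 0 0 0 0.04;0 0 0 0 0.04;0 0 0 0 0.04;0 0 0 0 0.04;0 0 0 0 0.04' 30
```

```text
time_s: 3.0
tool_pos: [0.4853, -0.359, 0.0153]
tool_rot: [180.0, -0.1, -20.2]
force: [0.1, 0.2, 0.5]
grip_width: 0.087
grasp_force: 0.0
time_s: 3.75
tool_pos: [0.4845, -0.3582, 0.0139]
tool_rot: [180.0, 0.0, -20.1]
force: [-0.3, -0.7, 0.6]
grip_width: 0.0449
grasp_force: 30.0
```

```bash
python3 -m creep '0 0 0.03 0 0.04;0 0 0.05 0 0.04;0 0.02 0.05 10 0.04;0.005 0.02 0.02 10.4 0.04;0.01 0.02 0 10.4 0.04;0.01 0.02 0 10.4 0.04;0.01 0.02 0 10.4 0.04;0.01 0.02 0 10.4 0.04'
python3 -m creep '0.01 0.02 0 10.4 0.04;0.01 0.02 0 10.4 0.04;0.01 0.03 0 10.4 0.04;0 0.03 0 10.4 0.04;0 0.01 0 10.4 0.04;0 0.01 0 8 0.04;0 0 0 0 0.04;0 0 0 0 0.04'
python3 - <<'E'
from h import *
save("wrist","pics/w2.png");o=get_obs();print(o["tool_pos"],o["tool_rot"],o["qpos"])
for k,z in [("fence_line",.018),("hood_mouth",.018),("pin",.078),("pivot",.051),("jig",0)]:
    for r in finder.tip_of(k,"wrist")[:2]: print(k,r["p"],np.round(r["xy"],1),plane("wrist",r["xy"],z).round(4))
E
```

```text
time_s: 4.75
tool_pos: [0.5294, -0.2372, 0.1633]
tool_rot: [-179.9, 0.0, 42.2]
force: [0.1, -0.7, -2.5]
grip_width: 0.0448
grasp_force: 30.0
time_s: 5.75
tool_pos: [0.5594, -0.1188, 0.1636]
tool_rot: [-180.0, 0.0, 101.7]
force: [-0.6, -0.1, -2.9]
grip_width: 0.0449
grasp_force: 30.0
[ 0.55939641 -0.11894029  0.1636914 ] [-1.79981374e+02  1.75804786e-02  1.01688344e+02] [ 36.67509854  13.42499014 -31.28851318  98.0704158    7.37007908
  70.56268506  15.30871801]
pin 0.63 [459.6 115.3] [0.693  0.0011 0.078 ]
pivot 0.85 [387.8  70.3] [0.6295 0.0231 0.051 ]
```

View pics/w2.png

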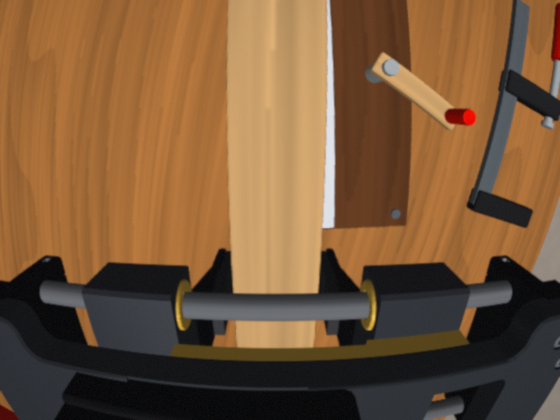

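```bash
python3 -m creep '-0.05 0.01 0.02 0 0.04;-0.05 0.02 0.02 0 0.04;0 0 0 0 0.04;0 0 0 0 0.04'
python3 - <<'E'
from h import *
im=save("wrist","pics/w3.png");o=get_obs();print(o["tool_pos"],o["tool_rot"])
np.save("w3.npy",np.array(cams.calibration("wrist")["extrinsics"]))
for k,z in [("fence_line",.018),("hood_mouth",.018),("pin",.078),("pivot",.051),("jig",0)]:
    for r in finder.tip_of(k,"wrist")[:1]: print(k,r["p"],np.round(r["xy"],1),plane("wrist",r["xy"],z).round(4))
cv2.imwrite("pics/w3b.png",cv2.resize(im[:300,200:,::-1],None,fx=2,fy=2,interpolation=cv2.INTER_CUBIC))
E
```

```text
time_s: 6.55
tool_pos: [0.4601, -0.0885, 0.2043]
tool_rot: [179.9, 0.1, 101.8]
force: [1.0, 1.1, -2.8]
grip_width: 0.0446
grasp_force: 30.0
[ 0.46012973 -0.08850982  0.2038431 ] [1.79965560e+02 1.95798447e-02 1.01826880e+02]
fence_line 0.85 [370.2  92.8] [0.5384 0.0394 0.018 ]
hood_mouth 0.76 [364.6  57.1] [0.5238 0.0768 0.018 ]
pin 0.79 [503.6 173.4] [ 0.6924 -0.0019  0.078 ]
pivot 0.64 [451.4 130.1] [0.6271 0.0244 0.051 ]
```

View pics/w3b.png

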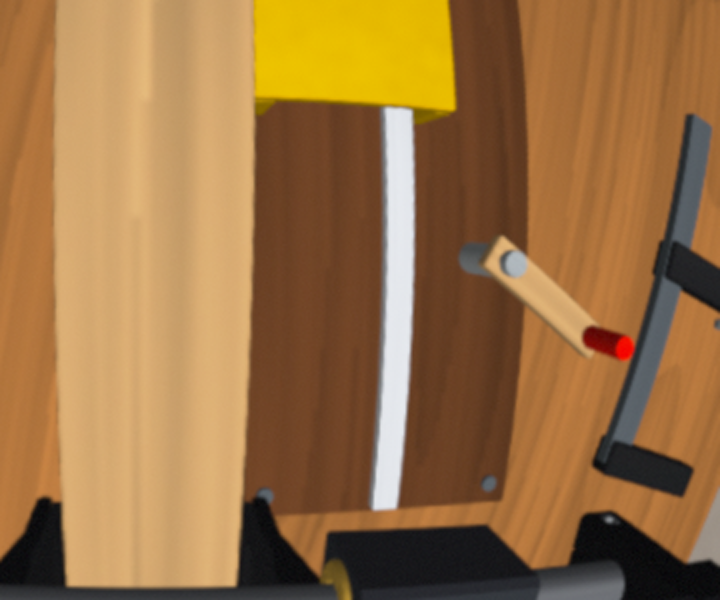

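The crop shows the fence top at crop columns ~375–413, the base's rear corner at (502,498), the hood roof's front edge at row ~104, and the pin top at (625,348). I'll fit the jig pose to these points.

Run:
```python
from h import *
from scipy.optimize import least_squares
P=lambda u,v,z:plane("wrist",(u/2+200,v/2),z)[:2]
N=None
ob=[((387,112),.027,(N,-22.5)),((389,300),.027,(N,-22.5)),((374,506),.027,(-190,-22.5)),
((414,112),.027,(N,-38.5)),((413,300),.027,(N,-38.5)),((398,508),.027,(-190,-38.5)),
((502,498),.018,(-190,-120)),((526,120),.018,(N,-120)),((521,330),.018,(N,-120)),
((300,98),.066,(40,N)),((440,108),.066,(40,N))]
W=[(P(*p,z),t) for p,z,t in ob]
for u,z,t in [((370.2,92.8),.018,(0,0)),((364.6,57.1),.018,(40,0)),((451.4,130.1),.051,(-35,-80))]: W.append((plane("wrist",u,z)[:2],t))
def f(v):
    c,s=np.cos(v[2]),np.sin(v[2]);r=[]
    for w,t in W:
        d=w-v[:2];j=1e3*np.array([c*d[0]+s*d[1],-s*d[0]+c*d[1]])
        r+=[j[i]-t[i] for i in (0,1) if t[i] is not None]
    return np.array(r)
s=least_squares(f,[.54,.04,1.79],x_scale=[1,1,1],loss="soft_l1")
print(s.x[:2],np.degrees(s.x[2]),f(s.x).round(1))
v=s.x;c,sn=np.cos(v[2]),np.sin(v[2])
J=lambda x,y:(v[:2]+np.array([c*x-sn*y,sn*x+c*y])/1e3).round(4)
print("grip start",J(-110,3),"pivot",J(-35,-80))
o=get_obs();print(o["tool_pos"],o["tool_rot"])
m=finder.masks_of("jig","top")[0]["mask"].astype(np.uint8);print(m.sum())
pp=P(625,348,.095);d=pp-v[:2];print("pin",pp,[1e3*(c*d[0]+sn*d[1]),1e3*(-sn*d[0]+c*d[1])])
# board far end edges in wrist for yaw of held board
for n in ("side","top"):
  for k,q in (("fence",(0,0,.018)),("corner",(-190,-120,.018)),("corner2",(-190,55,.018)),("far",(190,-120,.018))):
    a=J(*q[:2]);print(n,k,proj(n,(a[0],a[1],q[2])).round(1))
```

```text
[0.53862542 0.03993097] 104.00957051653216 [-1.9 -1.9  6.9 -0.3 -1.8 -0.3  4.5 -0.1  1.4  2.4  1.   2.7 -1.9 -1.7
  0.1  0.8 -0.3  5.7 -1.5 -2. ]
grip start [ 0.5623 -0.0675] pivot [0.6247 0.0253]
[ 0.45985786 -0.08810713  0.2032275 ] [-1.79960533e+02 -8.33004689e-02  1.01849983e+02]
5970
pin [6.90317016e-01 6.14436042e-04] [np.float64(-74.86917511899293), np.float64(-137.66167216771794)]
side fence [267.4 261.7]
side corner [231.3 206.7]
side corner2 [296.1 211.2]
side far [202.3 321.6]
top fence [245.  210.9]
top corner [291.1 164.3]
top corner2 [303.5 213.4]
top far [182.9 190.1]
```

```bash
python3 -m creep '0.05 0.01 0 1.1 0.04;0.0495 0.01 -0.03 1.1 0.04;0 0 -0.05 0 0.04;0 0 -0.05 0 0.04;0 0 -0.023 0 0.04;0 0 -0.01 0 0.04;0 0 0 0 0.04;0 0 0 0 0.04'
python3 - <<'E'
from h import *
im=save("wrist","pics/w4.png");o=get_obs();print(o["tool_pos"],o["tool_rot"],o["force"])
cv2.imwrite("pics/w4b.png",cv2.resize(im[:300,150:450,::-1],None,fx=2,fy=2,interpolation=cv2.INTER_CUBIC))
E
```

```text
time_s: 7.9
tool_pos: [0.5603, -0.0682, 0.0422]
tool_rot: [179.9, 0.1, 104.0]
force: [0.4, 0.1, -1.0]
grip_width: 0.045
grasp_force: 30.0
[ 0.56029005 -0.06824357  0.04233413] [1.79862062e+02 6.99143629e-02 1.04042958e+02] [ 0.529505   -0.18578161 -1.47118771]
```

View pics/w4b.png

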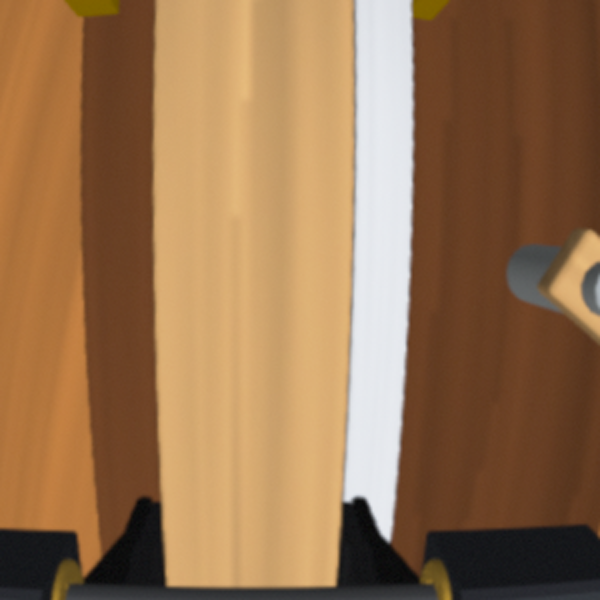

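The blank is parallel to the fence with only a small gap. I'll shift 2 mm away from it and lower.

```bash
python3 -m creep '-0.002 -0.0005 0 0 0.04;0 0 -0.004 0 0.04;0 0 -0.004 0 0.04;0 0 0 0 0.04'; python3 -m creep '0 0 -0.002 0 0.04;0 0 0 0 0.04'
```

```text
time_s: 8.45
tool_pos: [0.5567, -0.0686, 0.0323]
tool_rot: [-180.0, -0.0, 104.1]
force: [-0.5, -0.5, -2.3]
grip_width: 0.0448
grasp_force: 30.0
time_s: 8.7
tool_pos: [0.5571, -0.0686, 0.0318]
tool_rot: [-180.0, 0.0, 104.1]
force: [-3.5, -0.3, 5.0]
grip_width: 0.0444
grasp_force: 30.0
```

```bash
python3 -m creep '0 0 0.0005 0 0.04;0 0 0 0 0.04'; python3 -m creep '0.001 0.0002 0 0 0.04;0 0 0 0 0.04';python3 -m creep '0.001 0.0003 0 0 0.04;0 0 0 0 0.04'
```

```text
time_s: 8.95
tool_pos: [0.5571, -0.0686, 0.0318]
tool_rot: [-180.0, 0.0, 104.1]
force: [-3.7, -0.3, 5.4]
grip_width: 0.0449
grasp_force: 30.0
time_s: 9.2
tool_pos: [0.5572, -0.0686, 0.0319]
tool_rot: [-179.9, 0.0, 104.0]
force: [-6.1, -0.0, 9.0]
grip_width: 0.0445
grasp_force: 30.0
time_s: 9.45
tool_pos: [0.5572, -0.0685, 0.0319]
tool_rot: [-179.7, 0.0, 104.0]
force: [-8.1, -0.3, 11.8]
grip_width: 0.0446
grasp_force: 30.0
```

```bash
python3 -m creep '0 0 0.001 0 0.04;0 0 0 0 0.04'; python3 -m creep '0 0 0.001 0 0.04;0 0 0 0 0.04';python3 -m creep '0 0 0.001 0 0.04;0 0 0 0 0.04'
```

```text
time_s: 9.7
tool_pos: [0.5594, -0.0681, 0.0321]
tool_rot: [180.0, -0.0, 104.0]
force: [-0.4, -0.8, -2.3]
grip_width: 0.0448
grasp_force: 30.0
time_s: 9.95
tool_pos: [0.5592, -0.068, 0.0332]
tool_rot: [180.0, -0.0, 104.1]
force: [-0.4, 0.2, -1.8]
grip_width: 0.0449
grasp_force: 30.0
time_s: 10.2
tool_pos: [0.5592, -0.0681, 0.0344]
tool_rot: [180.0, 0.0, 104.0]
force: [0.3, 0.2, -1.9]
grip_width: 0.0451
grasp_force: 30.0
```

That was friction against the base, not the fence. I'll hover just above the base and feel for the fence.

```bash
python3 -m creep '0 0 -0.0018 0 0.04;0 0 0 0 0.04;0.001 0.0002 0 0 0.04;0 0 0 0 0.04'; python3 -m creep '0.001 0.0002 0 0 0.04;0 0 0 0 0.04';python3 -m creep '0.001 0.0003 0 0 0.04;0 0 0 0 0.04'; python3 -m creep '0.001 0.0003 0 0 0.04;0 0 0 0 0.04'
```

```text
time_s: 10.7
tool_pos: [0.5602, -0.0678, 0.0326]
tool_rot: [180.0, 0.0, 104.1]
force: [-0.4, -0.5, -2.3]
grip_width: 0.0449
grasp_force: 30.0
time_s: 10.95
tool_pos: [0.5612, -0.0677, 0.0326]
tool_rot: [180.0, 0.0, 104.1]
force: [0.2, 0.0, -1.1]
grip_width: 0.0447
grasp_force: 30.0
time_s: 11.2
tool_pos: [0.5622, -0.0673, 0.0326]
tool_rot: [180.0, 0.0, 104.1]
force: [0.5, 0.3, -1.7]
grip_width: 0.045
grasp_force: 30.0
time_s: 11.45
tool_pos: [0.5632, -0.067, 0.0326]
tool_rot: [180.0, 0.0, 104.1]
force: [-0.7, 0.2, -1.8]
grip_width: 0.0451
grasp_force: 30.0
```

```bash
python3 -m creep '0.001 0.0002 0 0 0.04;0 0 0 0 0.04'; python3 -m creep '0.001 0.0002 0 0 0.04;0 0 0 0 0.04';python3 -m creep '0.001 0.0003 0 0 0.04;0 0 0 0 0.04'
```

```text
time_s: 11.7
tool_pos: [0.5642, -0.0669, 0.0326]
tool_rot: [180.0, -0.0, 104.1]
force: [-0.2, 0.0, -2.1]
grip_width: 0.0451
grasp_force: 30.0
time_s: 11.95
tool_pos: [0.5651, -0.0667, 0.0326]
tool_rot: [180.0, 0.0, 104.1]
force: [0.2, 0.2, -1.3]
grip_width: 0.0449
grasp_force: 30.0
time_s: 12.2
tool_pos: [0.5652, -0.0667, 0.0324]
tool_rot: [-179.9, -0.0, 104.0]
force: [-3.5, -1.2, 0.3]
grip_width: 0.0443
grasp_force: 30.0
```

The fence is felt at x=0.5651, matching the fit. Next I'll ease the side load and drop the grip to 6 N so that the blank slips in the fingers well below 16 N. Then I'll slide it in.

```bash
python3 -m creep '-0.0006 -0.0001 -0.0004 0 0.04;0 0 0 0 0.04' 6; python3 -m creep '-0.001 0.0039 0 0 0.04;-0.001 0.0039 0 0 0.04;-0.001 0.0039 0 0 0.04;-0.001 0.0039 0 0 0.04;-0.001 0.0039 0 0 0.04;0 0 0 0 0.04'; python3 -m creep '-0.0005 0.0019 0 0 0.04;-0.0005 0.0019 0 0 0.04;0 0 0 0 0.04'
```

```text
time_s: 12.45
tool_pos: [0.5652, -0.0667, 0.0321]
tool_rot: [-180.0, 0.0, 104.0]
force: [-2.9, -0.2, -0.9]
grip_width: 0.0447
grasp_force: 6.0
time_s: 13.2
tool_pos: [0.5601, -0.046, 0.0321]
tool_rot: [-180.0, -0.1, 104.1]
force: [-2.8, -0.6, -0.4]
grip_width: 0.0448
grasp_force: 6.0
time_s: 13.58
tool_pos: [0.5594, -0.043, 0.0322]
tool_rot: [-180.0, -0.0, 104.1]
force: [-1.8, -2.0, -0.9]
grip_width: 0.0448
grasp_force: 6.0
```

```bash
python3 -m creep '-0.0003 0.001 0 0 0.04;0 0 0 0 0.04';python3 -m creep '-0.0003 0.001 0 0 0.04;0 0 0 0 0.04'
```

```text
time_s: 13.82
tool_pos: [0.5592, -0.0421, 0.0322]
tool_rot: [180.0, -0.0, 104.1]
force: [-2.3, -2.6, -0.4]
grip_width: 0.0449
grasp_force: 6.0
time_s: 14.08
tool_pos: [0.5589, -0.041, 0.0322]
tool_rot: [180.0, -0.0, 104.1]
force: [-2.0, -2.4, -0.8]
grip_width: 0.0451
grasp_force: 6.0
```

```bash
cat > slip.py <<'E'
from h import *
im=cams.read_camera("wrist");b=cv2.cvtColor(im,7);a=cv2.imread("pics/w4.png",0)
for r in (60,100,130):
    t=a[r:r+60,240:305];R=cv2.matchTemplate(b[r-45:r+105 if r>45 else 150,232:313],t,5);_,v,_,p=cv2.minMaxLoc(R);print(r,v,p[0]-8,p[1]-min(r,45))
print(get_obs()["force"].round(1),get_obs()["tool_pos"].round(4))
E
python3 slip.py
```

```text
60 0.9917787313461304 0 0
100 0.9874550104141235 0 0
130 0.985528826713562 0 -2
[-2.7 -2.2 -0.7] [ 0.5589 -0.041   0.0322]
```

No slip in the grip, so that force was just fence friction. Continuing.

```bash
python3 -m creep '-0.0009 0.0019 0 0 0.04;-0.0005 0.0019 0 0 0.04;0 0 0 0 0.04';python3 -m creep '-0.0005 0.0019 0 0 0.04;-0.0005 0.0019 0 0 0.04;0 0 0 0 0.04';python3 -m creep '-0.0005 0.0019 0 0 0.04;-0.0005 0.0019 0 0 0.04;0 0 0 0 0.04'; python3 slip.py
```

```text
time_s: 14.5
tool_pos: [0.5577, -0.0364, 0.0323]
tool_rot: [179.9, -0.0, 104.1]
force: [-1.0, 0.3, -0.3]
grip_width: 0.0451
grasp_force: 6.0
time_s: 14.88
tool_pos: [0.5568, -0.0329, 0.0323]
tool_rot: [179.9, -0.0, 104.1]
force: [0.4, 0.1, -1.1]
grip_width: 0.0447
grasp_force: 6.0
time_s: 15.25
tool_pos: [0.5555, -0.0294, 0.0322]
tool_rot: [180.0, -0.0, 104.1]
force: [0.7, -0.7, -1.3]
grip_width: 0.0448
grasp_force: 6.0
60 0.991197407245636 0 0
100 0.9874526858329773 0 0
130 0.985750138759613 0 -2
[-0.  -0.5 -1.3] [ 0.5555 -0.0295  0.0322]
```

```bash
python3 -m creep '-0.0005 0.0019 0 0 0.04;-0.0005 0.0019 0 0 0.04;0 0 0 0 0.04';python3 -m creep '-0.0005 0.0019 0 0 0.04;-0.0005 0.0019 0 0 0.04;0 0 0 0 0.04';python3 -m creep '-0.0005 0.0019 0 0 0.04;-0.0005 0.0019 0 0 0.04;0 0 0 0 0.04'; python3 slip.py
```

```text
time_s: 15.68
tool_pos: [0.5544, -0.0256, 0.0322]
tool_rot: [180.0, -0.0, 104.1]
force: [-0.1, -0.1, -0.8]
grip_width: 0.0449
grasp_force: 6.0
time_s: 16.05
tool_pos: [0.5535, -0.0218, 0.0322]
tool_rot: [180.0, -0.0, 104.1]
force: [0.5, 0.0, -1.3]
grip_width: 0.0446
grasp_force: 6.0
time_s: 16.42
tool_pos: [0.5524, -0.018, 0.0322]
tool_rot: [180.0, -0.0, 104.1]
force: [-0.4, -0.0, -1.6]
grip_width: 0.0445
grasp_force: 6.0
60 0.9481920003890991 0 20
100 0.9871219992637634 0 1
130 0.985897421836853 0 1
[ 0.5  0.6 -1.6] [ 0.5525 -0.0181  0.0322]
```

```bash
python3 -m creep '-0.0003 0.0019 0 0 0.04;-0.0003 0.0019 0 0 0.04;0 0 0 0 0.04';python3 -m creep '-0.0005 0.0019 0 0 0.04;-0.0005 0.0019 0 0 0.04;0 0 0 0 0.04';python3 -m creep '-0.0005 0.0019 0 0 0.04;-0.0005 0.0019 0 0 0.04;0 0 0 0 0.04'; python3 slip.py
```

```text
time_s: 16.85
tool_pos: [0.5518, -0.0142, 0.0322]
tool_rot: [180.0, -0.0, 104.1]
force: [-0.4, 0.7, -1.7]
grip_width: 0.045
grasp_force: 6.0
time_s: 17.23
tool_pos: [0.5508, -0.0104, 0.0322]
tool_rot: [180.0, -0.0, 104.1]
force: [-0.2, 0.6, -1.5]
grip_width: 0.0451
grasp_force: 6.0
time_s: 17.6
tool_pos: [0.5498, -0.0066, 0.0322]
tool_rot: [180.0, -0.0, 104.1]
force: [0.2, 0.2, -2.3]
grip_width: 0.0448
grasp_force: 6.0
60 0.6901395916938782 0 45
100 0.9658828973770142 0 8
130 0.9854955673217773 0 -1
[-0.1  0.4 -1.7] [ 0.5498 -0.0067  0.0322]
```

```bash
python3 -m creep '-0.0005 0.0019 0 0 0.04;-0.0005 0.0019 0 0 0.04;0 0 0 0 0.04';python3 -m creep '-0.0005 0.0019 0 0 0.04;-0.0005 0.0019 0 0 0.04;0 0 0 0 0.04';python3 -m creep '-0.0005 0.0019 0 0 0.04;-0.0005 0.0019 0 0 0.04;0 0 0 0 0.04'; python3 slip.py
```

```text
time_s: 18.02
tool_pos: [0.5493, -0.005, 0.0323]
tool_rot: [180.0, 0.1, 104.0]
force: [0.7, -5.7, -0.9]
grip_width: 0.0455
grasp_force: 6.0
time_s: 18.4
tool_pos: [0.5488, -0.0029, 0.0325]
tool_rot: [180.0, 0.2, 103.9]
force: [2.4, -8.5, -0.9]
grip_width: 0.0451
grasp_force: 6.0
time_s: 18.77
tool_pos: [0.5479, 0.0008, 0.0326]
tool_rot: [180.0, 0.2, 103.9]
force: [1.2, -8.6, -1.2]
grip_width: 0.0447
grasp_force: 6.0
60 0.33948057889938354 0 45
100 0.9539523124694824 0 28
130 0.9810885787010193 0 -2
[ 1.9 -7.7 -1.1] [0.5479 0.0008 0.0326]
```

The stop is felt at tool y≈-0.005. Force tops out at 8.6 N with the blank slipping in the grip, below the 16 N at which the stop slips. Now I'll press lightly to the fence and release.

```bash
python3 -m creep '0.001 0.0002 -0.0004 0 0.04;0.0008 0.0002 0 0 0.04;0 0 0 0 0.04';python3 -m creep '0 0 0 0 0.055;0 0 0 0 0.065;0 0 0 0 0.065'
```

```text
time_s: 19.2
tool_pos: [0.548, 0.0011, 0.0323]
tool_rot: [-179.8, 0.2, 103.9]
force: [-4.6, -8.0, 4.6]
grip_width: 0.045
grasp_force: 6.0
time_s: 19.58
tool_pos: [0.5487, 0.0058, 0.0318]
tool_rot: [180.0, -0.0, 104.1]
force: [0.5, -0.5, -0.7]
grip_width: 0.0628
grasp_force: 0.0
```

```bash
python3 -m creep '0 0 0.04 0 0.065;0 0 0.05 0 0.06;0.011 -0.042 0.02 0 0.03;0.011 -0.042 0.02 0 0;0.011 -0.042 0 0 0;0.007 -0.03 0 0 0;0 0 0 0 0;0 0 0 0 0'
python3 - <<'E'
from h import *
im=save("wrist","pics/w5.png");o=get_obs();print(o["tool_pos"],o["tool_rot"],o["force"])
for k,z in [("pin",.078),("pivot",.051),("board",.018)]:
    for r in finder.tip_of(k,"wrist")[:1]: print(k,r["p"],np.round(r["xy"],1),plane("wrist",r["xy"],z).round(4))
E
```

```text
time_s: 20.58
tool_pos: [0.5887, -0.1495, 0.1616]
tool_rot: [180.0, -0.1, 104.1]
force: [1.0, 0.0, -0.3]
grip_width: 0.0078
grasp_force: 0.0
[ 0.58871946 -0.14901979  0.16168821] [ 1.79986127e+02 -6.81900737e-02  1.04188584e+02] [-0.48168682  0.1372123   1.16150262]
pin 0.8 [443.9  79.2] [ 6.929e-01 -4.000e-04  7.800e-02]
pivot 0.55 [368.1  31.7] [0.6271 0.0227 0.051 ]
```

View pics/w5.png

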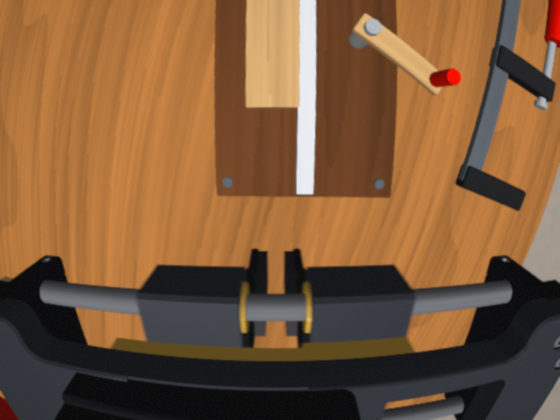

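The blank lies flush along the fence, its rear end at row ~106. I'll confirm stop contact with a gentle push on its rear end using closed fingers.

```bash
python3 -c "
from h import *
for u in ((250,106),(297,106)):print(plane('wrist',u,.048))"
python3 -m creep '-0.003 -0.001 -0.05 0 0;0 0 -0.05 0 0;-0.004 0.016 -0.028 0 0;-0.004 0.016 0 0 0;-0.004 0.016 0 0 0;-0.0025 0.01 0 0 0;0 0 0 0 0;0 0 0 0 0'
```

```text
[ 0.54714296 -0.06793926  0.048     ]
[ 0.58521298 -0.05837794  0.048     ]
time_s: 21.78
tool_pos: [0.5717, -0.0951, 0.0345]
tool_rot: [179.9, 0.1, 104.0]
force: [0.3, -1.1, -0.2]
grip_width: 0.0004
grasp_force: 0.0
```

```bash
python3 -m creep '-0.0015 0.006 0 0 0;-0.0015 0.006 0 0 0;-0.0012 0.005 0 0 0;0 0 0 0 0;0 0 0 0 0'; python3 -m creep '-0.0005 0.0019 0 0 0;0 0 0 0 0';python3 -m creep '-0.0005 0.0019 0 0 0;0 0 0 0 0'
```

```text
time_s: 22.4
tool_pos: [0.567, -0.0773, 0.0338]
tool_rot: [180.0, 0.0, 104.1]
force: [0.1, -0.7, 0.2]
grip_width: 0.0002
grasp_force: 0.0
time_s: 22.65
tool_pos: [0.5665, -0.0754, 0.0338]
tool_rot: [180.0, 0.0, 104.0]
force: [0.2, -0.6, -0.2]
grip_width: 0.0007
grasp_force: 0.1
time_s: 22.9
tool_pos: [0.5662, -0.0753, 0.0339]
tool_rot: [180.0, 0.1, 104.0]
force: [1.7, -5.3, -0.7]
grip_width: 0.0006
grasp_force: 2.6
```

```bash
python3 -m creep '-0.0003 0.001 0 0 0;0 0 0 0 0';python3 -m creep '-0.0003 0.001 0 0 0;0 0 0 0 0'
```

```text
time_s: 23.15
tool_pos: [0.5661, -0.0753, 0.034]
tool_rot: [180.0, 0.2, 103.9]
force: [1.9, -6.5, -0.7]
grip_width: 0.0004
grasp_force: 3.5
time_s: 23.4
tool_pos: [0.5661, -0.0753, 0.0341]
tool_rot: [180.0, 0.3, 103.9]
force: [2.6, -8.1, -0.6]
grip_width: 0.0004
grasp_force: 4.3
```

The blank is firmly against the stop: it took 8 N without moving. Next I'll back off and go above the pin.

```bash
python3 -m creep '0.0025 -0.01 0 0 0;0.0025 -0.01 0.02 0 0;0 0 0.05 0 0.05;0.03 0.02 0.04 0 0.05;0.03 0.02 0 0 0.05;0.03 0.02 0 0 0.05;0.0285 0.02 0 0 0.05;0 0.01 0 0 0.05'
python3 -m creep '0 0.008 0 0 0.05;0 0 0 0 0.05;0 0 0 0 0.05'
python3 - <<'E'
from h import *
im=save("wrist","pics/w6.png");o=get_obs();print(o["tool_pos"],o["tool_rot"],o["grip_width"])
for k,z in [("pin",.078),("pivot",.051)]:
    for r in finder.tip_of(k,"wrist")[:1]: print(k,r["p"],np.round(r["xy"],1),plane("wrist",r["xy"],z).round(4))
E
```

```text
time_s: 24.4
tool_pos: [0.6896, 0.0017, 0.1429]
tool_rot: [-180.0, -0.2, 104.2]
force: [-0.4, 0.1, 0.0]
grip_width: 0.0476
grasp_force: 0.0
time_s: 24.78
tool_pos: [0.6885, 0.0055, 0.1441]
tool_rot: [-180.0, 0.1, 104.0]
force: [-1.4, -0.3, -0.4]
grip_width: 0.0501
grasp_force: 0.0
[0.68862675 0.00531122 0.14404558] [1.79998897e+02 5.62458070e-02 1.03971478e+02] 0.050061767774811736
pin 0.96 [278.4 235.6] [ 0.6935 -0.0009  0.078 ]
pivot 0.64 [205.2 180.1] [0.6271 0.0212 0.051 ]
```

View pics/w6.png

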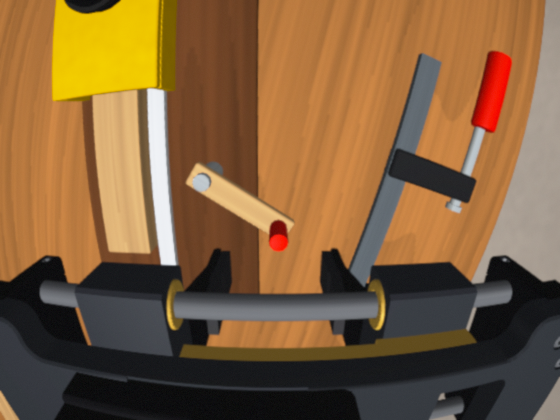

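The pin at (279,236) lies between the open fingers. I'll lower and close lightly on it.

```bash
python3 -m creep '0.004 -0.006 -0.03 0 0.05;0 0 -0.03 0 0.05;0 0 -0.018 0 0.05;0 0 0 0 0.05;0 0 0 0 0.01;0 0 0 0 0.01;0 0 0 0 0.01;0 0 0 0 0.01' 10;python3 -m creep '0 0 0 0 0.01;0 0 0 0 0.01'
```

```text
time_s: 25.92
tool_pos: [0.6931, 0.0006, 0.0662]
tool_rot: [180.0, 0.0, 104.1]
force: [0.9, 0.2, -1.4]
grip_width: 0.0178
grasp_force: 0.0
time_s: 26.18
tool_pos: [0.6923, 0.0008, 0.0659]
tool_rot: [-179.9, -0.0, 104.1]
force: [-3.7, 1.0, 3.0]
grip_width: 0.0133
grasp_force: 10.0
```

```bash
python3 -m creep '-0.0035 -0.0065 0 0 0.01;-0.0035 -0.0065 0 0 0.01;-0.0045 -0.0057 0 0 0.01;-0.0045 -0.0057 0 0 0.01;0 0 0 0 0.01'; python3 -m creep '-0.0057 -0.0046 0 0 0.01;-0.0057 -0.0046 0 0 0.01;-0.0065 -0.0034 0 0 0.01;-0.0065 -0.0034 0 0 0.01;0 0 0 0 0.01'
```

```text
time_s: 26.8
tool_pos: [0.6776, -0.0275, 0.066]
tool_rot: [179.9, 0.2, 103.9]
force: [4.4, -5.3, -1.6]
grip_width: 0.0136
grasp_force: 10.0
time_s: 27.42
tool_pos: [0.6522, -0.0422, 0.066]
tool_rot: [-180.0, 0.1, 104.0]
force: [2.4, -4.2, -0.1]
grip_width: 0.0137
grasp_force: 10.0
```

```bash
python3 -m creep '-0.007 -0.0023 0 0 0.01;-0.007 -0.0019 0 0 0.01;-0.0073 -0.0008 0 0 0.01;-0.0073 -0.0004 0 0 0.01;0 0 0 0 0.01'; python3 -m creep '-0.0072 0.0008 0 0 0.01;-0.0072 0.0015 0 0 0.01;-0.007 0.0022 0 0 0.01;-0.0068 0.003 0 0 0.01;0 0 0 0 0.01'
```

```text
time_s: 28.05
tool_pos: [0.6228, -0.0448, 0.0659]
tool_rot: [-179.9, -0.0, 104.1]
force: [0.5, -2.2, 1.6]
grip_width: 0.0136
grasp_force: 10.0
time_s: 28.68
tool_pos: [0.5945, -0.037, 0.0657]
tool_rot: [-179.9, -0.0, 104.1]
force: [-0.2, -0.3, 2.4]
grip_width: 0.0135
grasp_force: 10.0
```

```bash
python3 -m creep '-0.0062 0.004 0 0 0.01;-0.0062 0.004 0 0 0.01;-0.0052 0.0051 0 0 0.01;-0.0052 0.0051 0 0 0.01;0 0 0 0 0.01'; python3 -m creep '-0.004 0.0061 0 0 0.01;-0.004 0.0061 0 0 0.01;-0.003 0.007 0 0 0.01;0 0 0 0 0.01';python3 -m creep '-0.0015 0.005 0 0 0.01;0 0 0 0 0.01';python3 -m creep '-0.0007 0.003 0 0 0.01;0 0 0 0 0.01'
```

```text
time_s: 29.3
tool_pos: [0.5719, -0.0184, 0.0657]
tool_rot: [-179.9, -0.0, 104.1]
force: [0.3, 0.7, 1.0]
grip_width: 0.0139
grasp_force: 10.0
time_s: 29.8
tool_pos: [0.5603, 0.0006, 0.0656]
tool_rot: [-179.8, -0.0, 104.1]
force: [-3.6, -2.2, 3.9]
grip_width: 0.0135
grasp_force: 10.0
time_s: 30.05
tool_pos: [0.5587, 0.0046, 0.0655]
tool_rot: [-179.8, -0.0, 104.0]
force: [-5.7, -2.1, 5.3]
grip_width: 0.0134
grasp_force: 10.0
time_s: 30.3
tool_pos: [0.5578, 0.0072, 0.0655]
tool_rot: [-179.7, 0.0, 104.0]
force: [-5.8, -3.3, 5.8]
grip_width: 0.0135
grasp_force: 10.0
```

```bash
python3 -m creep '-0.002 0.003 0 0 0.01;0 0 0 0 0.01';python3 -m creep '-0.001 0.003 0 0 0.01;0 0 0 0 0.01';python3 -m creep '-0.0007 0.003 0 0 0.01;0 0 0 0 0.01'
```

```text
time_s: 30.55
tool_pos: [0.5566, 0.0108, 0.0655]
tool_rot: [-179.9, -0.0, 104.1]
force: [-4.6, -2.7, 4.8]
grip_width: 0.0138
grasp_force: 10.0
time_s: 30.8
tool_pos: [0.5558, 0.014, 0.0655]
tool_rot: [-179.9, -0.0, 104.1]
force: [-4.6, -2.7, 3.8]
grip_width: 0.0132
grasp_force: 10.0
time_s: 31.05
tool_pos: [0.5555, 0.0149, 0.0655]
tool_rot: [-179.9, 0.1, 104.0]
force: [-4.4, -5.6, 4.0]
grip_width: 0.0135
grasp_force: 10.0
```

```bash
python3 -m creep '-0.0005 0.002 0 0 0.01;0 0 0 0 0.01';python3 -m creep '0 0 0 0 0.03;0 0 0 0 0.03;0 0 0.03 0 0.04;0.004 -0.015 0.04 0 0.05;0.01 -0.04 0.03 0 0.05;0.01 -0.04 0 0 0.05;0 0 0 0 0.05;0 0 0 0 0.05'
python3 - <<'E'
from h import *
im=save("wrist","pics/w7.png")
for k,z in [("pin",.078),("pivot",.051)]:
    for r in finder.tip_of(k,"wrist")[:1]: print(k,r["p"],np.round(r["xy"],1),plane("wrist",r["xy"],z).round(4))
E
```

```text
time_s: 31.3
tool_pos: [0.5555, 0.0151, 0.0655]
tool_rot: [-179.9, 0.2, 103.9]
force: [-2.2, -8.4, 2.5]
grip_width: 0.0134
grasp_force: 10.0
time_s: 32.3
tool_pos: [0.5796, -0.0747, 0.1654]
tool_rot: [180.0, -0.1, 104.1]
force: [-0.5, 0.4, -0.2]
grip_width: 0.0498
grasp_force: 0.0
pin 0.66 [262.9  81.5] [0.5448 0.028  0.078 ]
pivot 0.85 [357. 113.] [0.627  0.0255 0.051 ]
```

View pics/w7.png

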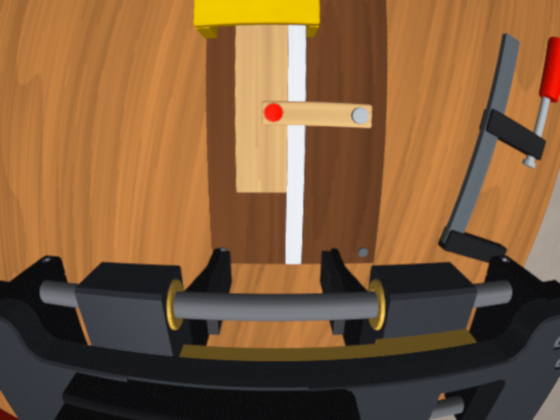

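Run:
```python
from h import *
a=plane("wrist",(274,111),.095);J=lambda p:(1e3*np.array([-.242*(p[0]-.5386)+.970*(p[1]-.0399),-.970*(p[0]-.5386)-.242*(p[1]-.0399)])).round(1)
print(J(a),[J(plane("wrist",(360,116),z)) for z in (.069,.079)],J(plane("wrist",(240,192),.048)),J(plane("wrist",(286,192),.048)))
print(get_obs()["force"])
```

```text
[-36.3 -11.6] [array([-37.9, -80.3]), array([-37.9, -77.7])] [-106.5   18.6] [-106.4  -22.1]
[-0.63489287  0.34890988  0.36909949]
```

The hold-down is across the blank at its end stop. The blank's rear end is still at jig x -106.5, flush along the fence, and the robot is clear of everything.

```bash
python3 -c "
from cell import ticket
print(ticket.sign_off())"
```

```text
the job is handed in; nothing more can be done
None
```

The job is handed in at about 32 s of the 56 s allowed: the blank lies flush along the fence and touching the stop (never pushed with more than about 9 N), the hold-down is swung across it to its end stop, and I touched nothing else on the bench.

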